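Move the bench magnifier one hole along its boom to the specimen dish

ROBOT

A 7-joint arm with a two-finger parallel gripper is mounted at the origin on the work surface. World frame = base frame: x ahead of the robot, y to its left, z up, the work surface at z = 0. Lengths are in m, angles in rad, forces in N, time in s.
With the tool pointing down it reaches from about 0.425 to 0.925 m from the base axis. Payload 6.8 kg.
Tool frame: the origin (TCP) lies on the centre line of the jaws, within the pads' length; the fingertips stand 17 mm ahead of it and the grasp point (between the pads) lies 2 mm behind it; z points along the fingers, x is the direction in which the jaws open and shut, and the axes are right-handed (so a half turn about z gives the same grasp; the last joint's range is limited). The gripper opens to 85 mm and grips with 20 to 120 N. Pads are 22 mm wide; open, the fingers measure 114 mm over their backs; the gripper's body (76 mm by 85 mm) begins 54 mm behind the grasp point. The pads swing forward as they close: fully open they stand 13 mm farther back than shut.
Start: joints at [1.188, 0.477, 0.022, 1.555, -0.011, 1.109, -0.083], TCP at [0.183, -0.65, 0.248] pointing down, gripper open.
Joint ranges: [-2.96, 2.96], [-0.34, 2.1], [-1.41, 1.46], [0.24, 2.44], [-1.37, 4.51], [0.17, 1.92], [-2.96, 2.96]. Speed limits (rad/s): [2.39, 2.39, 3.14, 3.14, 3.14, 3.14, 3.14].

INTERFACE

Orientations are given as a unit quaternion [w, x, y, z].
In Python, from station import status, read_camera, camera_model, bot gives the robot as it stands.
- The arm moves only by the tool arm_command, never from a script. Its argument "series" is a list of rows, each a list of 3 entries, a list of its own where there are three numbers: the finger opening in mm, from 0 to 85.4, then the shift along the tool's x, y, z in mm, then the turn about the tool's z in rad. In form: [[gripper, [dx, dy, dz], roll], ...]. A call has 1 to 8 rows; each row is the pose to reach, as a shift and turn from the pose commanded when the call began, along the tool's axes at that moment; what a row does not reach only later rows make up. A row lasts 1/8 s, in which the tool goes at most 62.5 mm and 10.7 degrees, less where a joint would pass 70% of its speed; a pose out of reach is approached as far as the arm can. A call with a gripper value outside its range is refused whole. The fingers move at their own pace and stop on an object; "squeeze" is the grip in N (left out, the last holds). Time passes only in rows, so rows that repeat a pose let the fingers close. It gives the time, the measured TCP pose, the force and the opening at its end, in the units of the state.
- status.get_obs(): the state, without advancing time (a new reading comes with each control period).
- read_camera(name): name is "side" or "top"; returns the picture (420x560x3 uint8, blue, green, red); there is no depth.
- camera_model(name): a dict with "fov_y" (degrees; the focal length in pixels is half the picture's height over the tangent of half this angle, whatever the lens; pixels are square), "cx", "cy" (the principal point, pixels), "R" (3x3) and "t" (3): a world point X has camera coordinates R X + t. Camera axes: x right, y down, z forward; pixel columns grow to the right and rows downward; lengths in m; the calibration is good to about 2 mm. A picture is of the moment at which its call begins. camera_model takes no time and is no camera call.
- bot.hand_in(): hands the job in, once; it reports no verdict.
The state is a dict: "t": time; "q": joint angles; "joint_vel": joint speeds; "joint_torque": joint torques, N m; "eef_pos": TCP position; "tool_rot": TCP orientation; "contact_force": force on the tool from outside, world axes, zero at the start; "torque": the same for the moment, N m; "gripper_width": opening from 0.0 (shut) to 1.0 (fully open).
Only numpy, scipy, OpenCV 4.12 (cv2) and the standard library are available. Lean on these libraries where they do the work, as an engineer would, in place of code of your own. Each camera call takes 0.05 s, during which the arm holds its last target.

TASK

The bench magnifier's lens stands beside the round specimen dish, on a tube that telescopes on its boom. Press the spring button in the tube's side flush, slide the tube one hole towards the dish until the button springs out of the next hole by itself and the lens stands over the dish, then let go. Feel your way and stop as soon as it snaps in: do not force the tube against the button, and leave the dish, the white box, the flask and the wash bottle where they are.

Things in the scene. Friction and masses are not known exactly. Their poses are not given: they have to be found in the camera images.
- stand: Magnifier stand, fixed: black foot plate, steel post, and a level dark steel inner bar (the boom), its axis 130 mm above the bench. Origin: on the bench right below the snap button and the boom's axis. y runs along the boom, from the post (y = -210 mm) towards the lens; x is level across the boom (the button sticks out of the +x side); z up.
- sleeve: The tube: aluminium box tube around the boom, 36 mm wide (x), 30 mm high, y -80 to +110 mm of its origin, which lies on the boom's axis, at the start right at the button. Axes as the stand's. Its +x wall, 2.5 mm thick, has 14 mm holes at mid-height: one at the origin, holding the button, and one 40 to 60 mm to either side; the two spacings differ, so go by feel. Ends stop at +-75 mm.
- snap: The button's steel pin, 12 mm across, round head, sprung, on the boom (does not slide with the tube); moves only in the stand's x. Origin 25 mm inward of its tip. Unpressed it locks the tube. Pressed flush, the hole's edge wedges it under the wall in the first 5 mm of sliding: 7 to 16 N along the tube, more if it stands proud. Over 20 N between tube and button would bend it.
- button (a point): Tip of the snap button's round head. At rest it stands 25 mm from the boom's axis (x of the stand), 7 mm proud of the tube's side; flush means 18 mm; under the tube's wall 15.5 mm; stop at 14.5 mm. Spring force 2 N out, 5 N flush. 130 mm above the bench.
- lens (a point): Centre of the magnifier lens (88 mm black ring, 12 mm high, clear pane) on the tube's end, 166 mm along +y of the tube's origin, 130 mm above the bench. Once the button is under the wall the tube slides with about 3 to 6 N; where the next hole meets the button, the button springs out and the tube stops dead.
- dish: Round clear glass specimen dish, 64 mm across, 14 mm high, with a small brown specimen in the middle, loose on the bench below the boom's line, either on the +y or the -y side of the lens, roughly one hole away: not placed exactly, so the lens latches up to 15 mm off its centre. Origin: centre of its underside.
- slide_box: White closed square plastic box, 58 x 58 x 22 mm, loose on the bench on the other side of the lens. Leave alone. Origin: centre of its underside.
- flask: Glass flask with a long neck, 84 mm across, 176 mm high, loose, beyond the boom (+x). Leave alone. Origin: centre of its underside.
- wash_bottle: White plastic wash bottle with a bent spout, 66 mm across, 163 mm high, loose, beyond the boom (+x). Leave alone. Origin: centre of its underside.
Mind the look-alikes: they are no part of the job. Leave any black or yellow look-alike of the dish alone.

How it is judged:
On the way, in this order (a step that is already met when the one before it is completed fails the run):
1. the button is pressed flush with the tube's side, or deeper (its tip within 1.5 mm of the tube's surface) (x of button in the frame of stand below 0.0195 m), for 0.1 s.
2. the tube has been slid to the hole at the dish and the button has sprung out of it (horizontal distance between lens and dish below 0.018 m and x of button in the frame of stand above 0.0235 m), for 0.2 s.
At the end, for the whole second after the job is handed in: The button stands out of the tube's hole at the dish again (at least 5.5 mm proud of the side), the lens centre is above the dish centre to within 18 mm, the tube is at rest and the dish is where it stood (within 10 mm) (all of step 2 and linear speed of sleeve below 0.01 m/s and distance of dish from where it was at the start of the episode below 0.01 m); the robot touches nothing.
It fails at once if the tube is forced against the button (over 20 N between them) (contact force between snap and sleeve above 20 N).
It fails at once if the dish or the white box is shifted by more than 10 mm (distance of any of dish, slide_box from where it was at the start of the episode above 0.01 m).
It fails at once if the flask or the wash bottle is shifted by more than 15 mm or tipped (distance of any of flask, wash_bottle from where it was at the start of the episode above 0.015 m or angle between any of flask, wash_bottle's own z axis and vertical above 0.3 rad).
It also fails if it takes over 35 s, if anything falls off the work surface, if the arm or the gripper's body presses on something with over 40 N, if the wrist force passes 120 N, or if a joint passes its speed limit or range.

## Working session

There is one attempt and no reset: what is moved stays moved. The work goes in short steps, Python scripts to look and compute and a tool call to move; the robot and the scene stay as the last step left them, time stands still between calls to the robot, and variables do not carry over. Pictures are saved under pics/ and viewed, and the job is handed in when it is done.

Besides the shell and the picture viewer there is one more tool, called after "Call:" by a JSON object that holds its "api" and its "payload", one argument or row to a line. arm_command: Moves the arm, as the interface text tells. Its arguments: {"type":"object","properties":{"series":{"type":"array"},"squeeze":{"type":"number"}},"required":["series"]}

```bash
mkdir -p pics; python3 - <<'E'
from station import status, read_camera, camera_model, bot
import cv2
for n in("side","top"):
    cv2.imwrite(f"pics/{n}0.png",read_camera(n)); print(n,camera_model(n))
print(status.get_obs())
E
```

```text
side {'fov_y': 54.2251334034647, 'cx': 278.7104670828531, 'cy': 206.65036546330683, 'R': array([[-0.99599242, -0.08936985,  0.00348272],
       [-0.04907641,  0.5135541 , -0.85665261],
       [ 0.07477035, -0.85339043, -0.51588194]]), 't': array([0.57042864, 0.10528781, 0.78282297])}
top {'fov_y': 48.015135989027456, 'cx': 275.1647382421774, 'cy': 205.72293014876337, 'R': array([[ 0.00318207, -0.99997054, -0.00698575],
       [-0.9768988 , -0.00161578, -0.21369632],
       [ 0.21367873,  0.00750437, -0.97687516]]), 't': array([0.05198737, 0.5770908 , 0.69640653])}
{'t': 0.1, 'q': array([ 1.18790353,  0.47772112,  0.02234599,  1.55634619, -0.01151847,
        1.10926102, -0.0831136 ]), 'joint_vel': array([-7.00530463e-04, -2.55129329e-03,  4.43207265e-04, -3.16248638e-03,
       -1.84458063e-05, -1.01880425e-04,  1.27171199e-03]), 'joint_torque': array([ 4.47326587e-03, -5.97759748e+01,  1.61406722e+00, -2.81955385e+01,
        1.28859075e-02,  5.03716234e-03, -1.09596138e-05]), 'eef_pos': array([ 0.18302134, -0.64920236,  0.24742318]), 'tool_rot': array([-4.43726880e-04,  7.97289834e-01, -6.03596119e-01, -6.70285724e-04]), 'contact_force': array([ 0.08220328, -0.38094905, -0.03075727]), 'torque': array([-0.01388258,  0.07992097,  0.04212986]), 'gripper_width': 1.002134555103285}
```

View pics/side0.png

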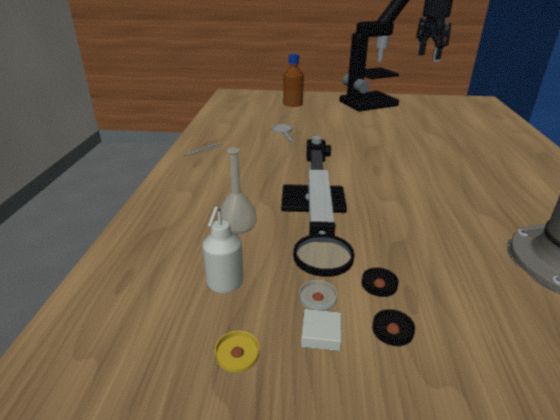

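View pics/top0.png

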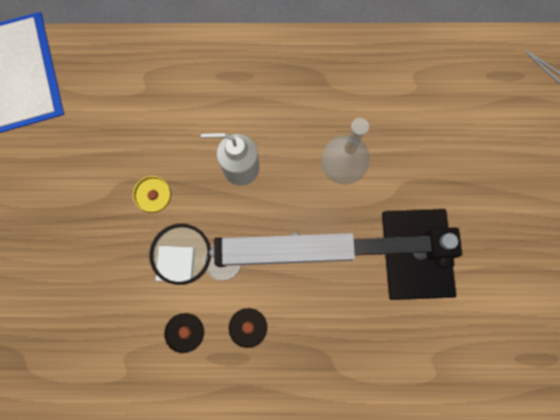

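```bash
python3 - <<'E'
import cv2
s=cv2.imread("pics/side0.png");t=cv2.imread("pics/top0.png")
c=s[130:350,190:420];cv2.imwrite("pics/s1.png",cv2.resize(c,None,fx=2.7,fy=2.7,interpolation=cv2.INTER_CUBIC))
c=t[200:310,140:370];cv2.imwrite("pics/t1.png",cv2.resize(c,None,fx=3.4,fy=3.4,interpolation=cv2.INTER_CUBIC))
E
```

```text
(no output)
```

View pics/s1.png

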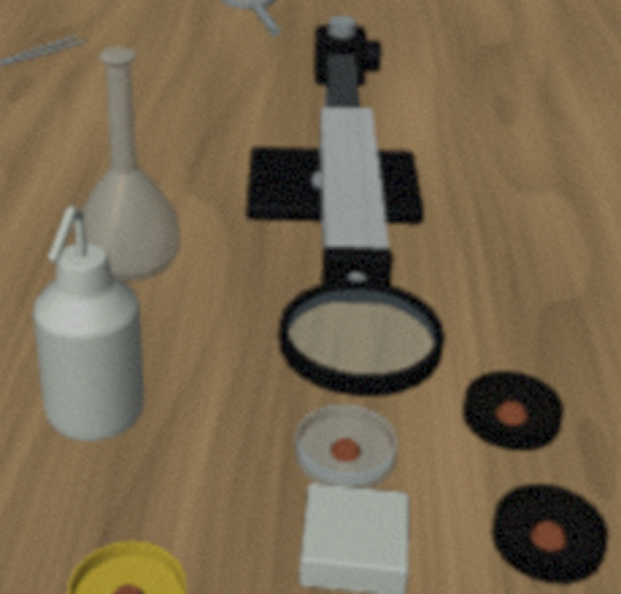

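View pics/t1.png

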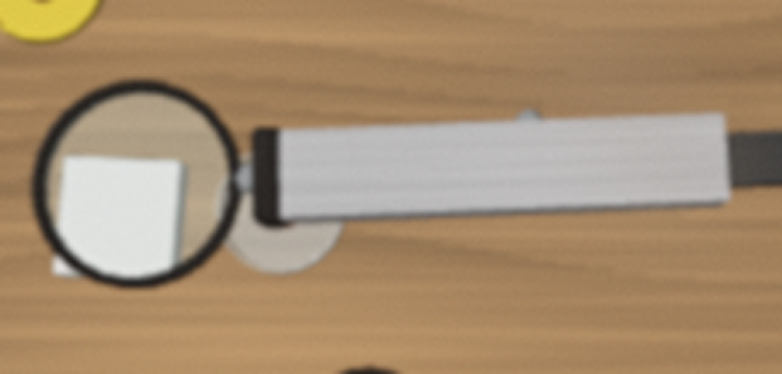

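```bash
cat > h.py <<'E'
import numpy as np,cv2
from station import status, read_camera, camera_model, bot
def K(m):
    f=210/np.tan(np.radians(m["fov_y"]/2)); return np.array([[f,0,m["cx"]],[0,f,m["cy"]],[0,0,1]])
M={n:camera_model(n) for n in("side","top")}
P={n:K(m)@np.c_[m["R"],m["t"]] for n,m in M.items()}
def tri(s,t):
    X=cv2.triangulatePoints(P["side"],P["top"],np.array(s,float).reshape(2,1),np.array(t,float).reshape(2,1)).ravel();X=X[:3]/X[3]
    r=[]
    for n,p in(("side",s),("top",t)):
        q=P[n]@np.r_[X,1]; r.append(q[:2]/q[2]-p)
    return X, np.round(np.array(r).ravel(),1)
def plane(n,p,z):
    m=M[n];d=m["R"].T@np.linalg.inv(K(m))@np.array([p[0],p[1],1.]);c=-m["R"].T@m["t"];return c+d*(z-c[2])/d[2]
S=lambda x,y:(190+x/2.7,130+y/2.7)
T=lambda x,y:(140+x/3.4,200+y/3.4)
E
python3 - <<'E'
from h import *
np.set_printoptions(precision=4,suppress=True)
for n,s,t in [("lens",S(360.5,337),T(138,184)),("button",S(313,180),T(528,110)),("far+x",S(322,109),T(724,115)),("far-x",S(373,109),T(729,203)),("near+x",S(326,249),T(278,130)),("near-x",S(388,249),T(282,219)),("flasktop",(233.3,149.6),(360,127)),("wbcap",S(81,250),(235,146))]:
    print(n,*tri(s,t))
print("dish",plane("side",S(345,450),.003),"rim",plane("side",S(346.5,441),.014))
print("flask base",plane("side",S(130,225),.03), "wb base",plane("side",S(92,410),0))
import scipy.spatial.transform as st
o=status.get_obs();q=o["tool_rot"];print(st.Rotation.from_quat(np.r_[q[1:],q[0]]).as_matrix(),o["eef_pos"])
E
```

```text
lens [0.4913 0.1889 0.1267] [-0.1 -0.  -0.   0.1]
button [0.5227 0.0236 0.1282] [-0.3 -0.1 -0.   0.3]
far+x [ 0.519  -0.0577  0.1411] [-0.1 -0.  -0.   0.1]
far-x [ 0.4823 -0.0584  0.1424] [-0. -0. -0.  0.]
near+x [0.512  0.1283 0.1423] [-0.2 -0.  -0.   0.2]
near-x [0.4756 0.1255 0.1426] [ 0.3  0.1  0.  -0.3]
flasktop [ 0.6677 -0.0674  0.1739] [ 0.4  0.1 -0.  -0.4]
wbcap [0.6579 0.1144 0.1228] [ 0.9  0.3 -0.  -0.7]
dish [0.4933 0.1442 0.003 ] rim [0.4929 0.1479 0.014 ]
flask base [ 0.6651 -0.0638  0.03  ] wb base [0.6598 0.1189 0.    ]
[[ 0.2713 -0.9625 -0.0005]
 [-0.9625 -0.2713  0.0015]
 [-0.0016  0.0001 -1.    ]] [ 0.183  -0.6492  0.2474]
```

Call:
{"api": "arm_command", "payload": {
  "series": [
    [85, [-45, -39, 0], -0.107],
    [85, [-90, -78, 0], -0.214],
    [85, [-135, -117, 0], -0.32],
    [85, [-180, -155, 0], -0.427],
    [85, [-225, -194, 0], -0.534],
    [85, [-270, -233, 0], -0.64],
    [85, [-315, -272, 0], -0.747],
    [85, [-360, -310, 0], -0.854]
  ],
  "squeeze": 40
}}

```text
t: 1.1
eef_pos: [0.3842, -0.2172, 0.2483]
tool_rot: [0.0, 0.976, -0.218, 0.0]
contact_force: [1.3, -1.3, 0.0]
gripper_width: 0.998
```

```bash
cat >> h.py <<'E'
import scipy.spatial.transform as st
def goal(x,y,z,yaw=0.038):
    o=status.get_obs();q=o["tool_rot"];R=st.Rotation.from_quat(np.r_[q[1:],q[0]]).as_matrix()
    print("t",o["t"],"eef",o["eef_pos"].round(4),"shift mm",(R.T@(np.array([x,y,z])-o["eef_pos"])*1000).round(1),"roll",round(np.arctan2(R[1,0],R[0,0])-yaw,4),"F",o["contact_force"].round(1),"w",round(o["gripper_width"]*85,1), "tilt",R[:,2].round(4))
E
python3 -c "
from h import *
goal(.4976,.023,.248)"
```

```text
t 1.1 eef [ 0.3842 -0.2172  0.2483] shift mm [ 6.000e-01 -2.656e+02  2.000e-01] roll -0.4766 F [ 1.3 -1.3  0. ] w 84.9 tilt [ 1.e-04 -3.e-04 -1.e+00]
```

Call:
{"api": "arm_command", "payload": {
  "series": [
    [85, [0, -53, 0], -0.1],
    [85, [0, -106, 0], -0.2],
    [85, [0, -160, 0], -0.3],
    [85, [0, -213, 0], -0.4],
    [85, [0.6, -265, 0], -0.477],
    [85, [0.6, -265, 0], -0.477]
  ]
}}

```text
t: 1.85
eef_pos: [0.4986, 0.0247, 0.2484]
tool_rot: [-0.001, 1.0, 0.021, 0.0]
contact_force: [0.2, -1.6, 0.5]
gripper_width: 0.998
```

```bash
python3 -c "
from h import *
goal(.4976,.025,.127)
cv2.imwrite('pics/t2.png',read_camera('top'));cv2.imwrite('pics/s2.png',read_camera('side'))"
```

```text
t 1.85 eef [0.4986 0.0247 0.2484] shift mm [-1.100e+00 -1.000e-01  1.214e+02] roll 0.0044 F [ 0.2 -1.6  0.5] w 84.8 tilt [ 7.0e-04  2.6e-03 -1.0e+00]
```

View pics/s2.png

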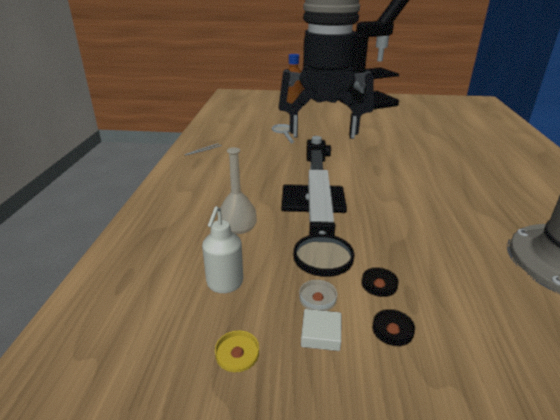

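Call:
{"api": "arm_command", "payload": {
  "series": [
    [85, [-1, 0, 40], 0],
    [85, [-1, 0, 80], 0],
    [85, [-1, 0, 110], 0],
    [85, [-1, 0, 122], 0],
    [85, [-1, 0, 122], 0]
  ]
}}

```text
t: 2.58
eef_pos: [0.4964, 0.0192, 0.1261]
tool_rot: [0.0, 1.0, 0.017, -0.001]
contact_force: [0.1, 0.5, -0.5]
gripper_width: 0.994
```

```bash
python3 -c "
from h import *
goal(.4976,.025,.126)
cv2.imwrite('pics/t3.png',cv2.resize(read_camera('top')[150:350,180:440],None,fx=3,fy=3));cv2.imwrite('pics/s3.png',cv2.resize(read_camera('side')[100:300,190:420],None,fx=3,fy=3))"
```

```text
t 2.575 eef [0.4964 0.0192 0.1261] shift mm [ 1.4 -5.8  0.1] roll -0.0044 F [ 0.1  0.5 -0.5] w 84.5 tilt [-1.1e-03 -5.0e-04 -1.0e+00]
```

View pics/s3.png

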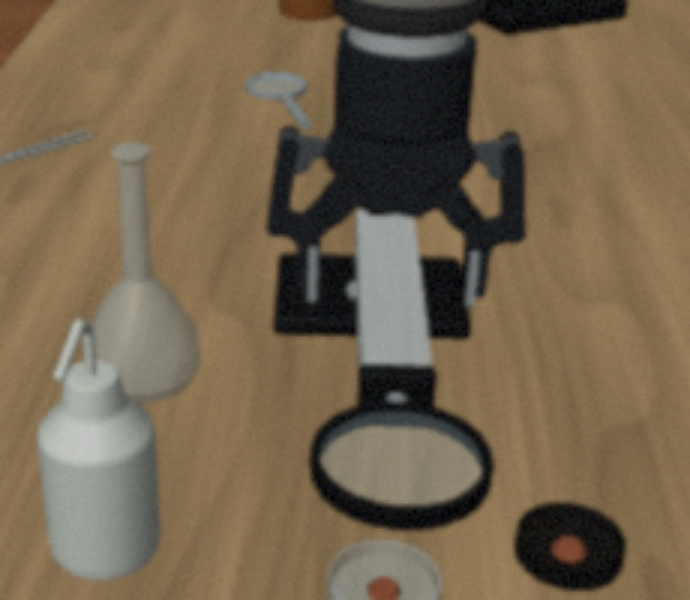

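View pics/t3.png

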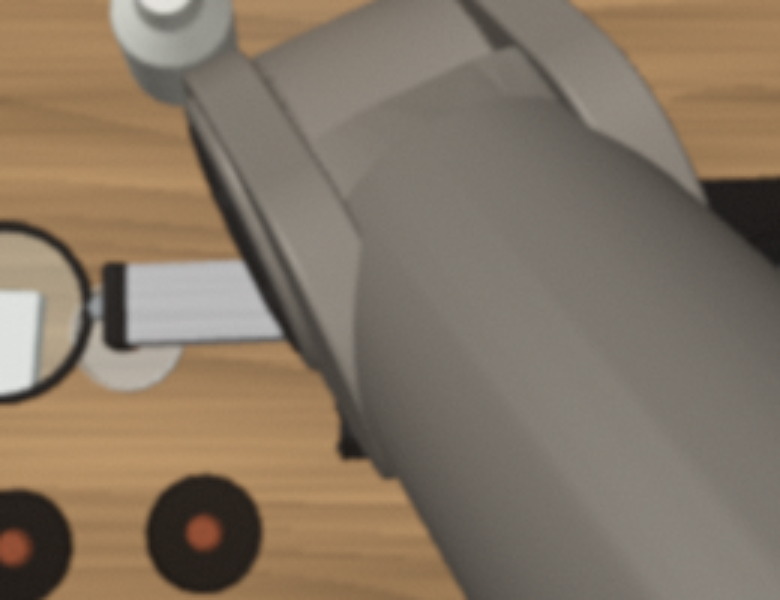

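Call:
{"api": "arm_command", "payload": {
  "series": [
    [85, [1, -6, 0], 0],
    [85, [1, -6, 0], 0],
    [85, [1, -6, 0], 0]
  ]
}}

```text
t: 3.05
eef_pos: [0.4978, 0.0264, 0.1266]
tool_rot: [0.0, 1.0, 0.018, 0.0]
contact_force: [0.9, -0.6, -0.3]
gripper_width: 0.996
```

```bash
python3 -c "
from h import *
goal(.4976,.025,.126)"
```

```text
t 3.05 eef [0.4978 0.0264 0.1266] shift mm [-0.2  1.3  0.6] roll -0.0027 F [ 0.9 -0.6 -0.3] w 84.6 tilt [ 6.e-04 -1.e-04 -1.e+00]
```

Call:
{"api": "arm_command", "payload": {
  "series": [
    [50, [0, 1, 0], 0],
    [50, [0, 1, 0], 0],
    [40, [0, 1, 0], 0],
    [40, [0, 1, 0], 0],
    [40, [0, 1, 0], 0],
    [40, [0, 1, 0], 0]
  ],
  "squeeze": 35
}}

```text
t: 3.8
eef_pos: [0.4983, 0.0252, 0.1267]
tool_rot: [-0.0, 1.0, 0.017, 0.001]
contact_force: [3.7, -0.6, 3.6]
gripper_width: 0.469
```

```bash
python3 -c "
from h import *
goal(.4976,.025,.126)"
```

```text
t 3.8 eef [0.4983 0.0252 0.1267] shift mm [-0.7  0.2  0.7] roll -0.0031 F [ 3.7 -0.6  3.6] w 39.8 tilt [ 1.4e-03  1.0e-04 -1.0e+00]
```

Call:
{"api": "arm_command", "payload": {
  "series": [
    [32, [0, 0, 0], 0],
    [32, [0, 0, 0], 0],
    [32, [0, 0, 0], 0],
    [32, [0, 0, 0], 0]
  ],
  "squeeze": 35
}}

```text
t: 4.3
eef_pos: [0.4982, 0.0253, 0.1267]
tool_rot: [0.0, 1.0, 0.018, 0.001]
contact_force: [5.1, -0.5, 4.8]
gripper_width: 0.416
```

```bash
python3 -c "
from h import *
goal(.4976,.025,.126)
cv2.imwrite('pics/s4.png',cv2.resize(read_camera('side')[150:280,260:390],None,fx=4.5,fy=4.5,interpolation=2))"
```

```text
t 4.3 eef [0.4982 0.0253 0.1267] shift mm [-0.6  0.2  0.7] roll -0.0028 F [ 5.1 -0.5  4.8] w 35.3 tilt [ 0.0013  0.     -1.    ]
```

View pics/s4.png

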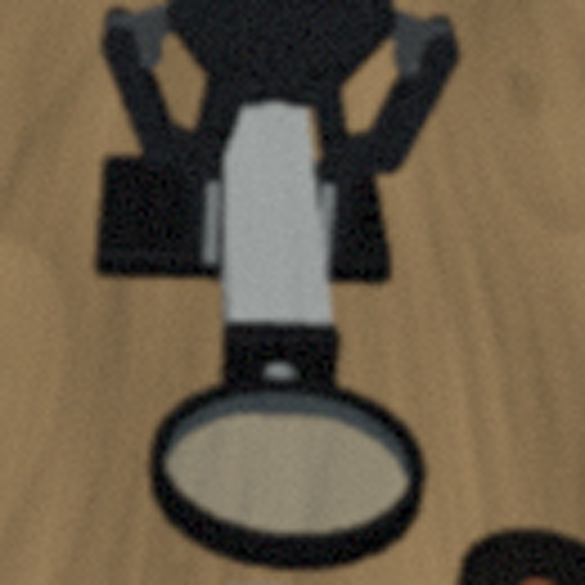

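Call:
{"api": "arm_command", "payload": {
  "series": [
    [32, [0, 1, 0], 0],
    [32, [0, 2, 0], 0]
  ]
}}

```text
t: 4.6
eef_pos: [0.4982, 0.0249, 0.1267]
tool_rot: [-0.001, 1.0, 0.018, 0.001]
contact_force: [5.4, 4.8, 5.2]
gripper_width: 0.415
```

Call:
{"api": "arm_command", "payload": {
  "series": [
    [32, [0, 1, 0], 0],
    [32, [0, 2, 0], 0]
  ]
}}

```text
t: 4.85
eef_pos: [0.4983, 0.0234, 0.1268]
tool_rot: [-0.001, 1.0, 0.018, 0.001]
contact_force: [5.1, 5.5, 3.6]
gripper_width: 0.418
```

Call:
{"api": "arm_command", "payload": {
  "series": [
    [32, [0, 1, 0], 0],
    [32, [0, 2, 0], 0]
  ]
}}

```text
t: 5.1
eef_pos: [0.4984, 0.022, 0.1268]
tool_rot: [-0.002, 1.0, 0.018, 0.001]
contact_force: [4.4, 8.2, 3.8]
gripper_width: 0.417
```

Call:
{"api": "arm_command", "payload": {
  "series": [
    [32, [0, 1, 0], 0],
    [32, [0, 2, 0], 0]
  ]
}}

```text
t: 5.35
eef_pos: [0.4984, 0.0214, 0.1268]
tool_rot: [-0.003, 1.0, 0.019, 0.001]
contact_force: [4.8, 12.3, 2.8]
gripper_width: 0.417
```

Call:
{"api": "arm_command", "payload": {
  "series": [
    [32, [0, 0.5, 0], 0],
    [32, [0, 1, 0], 0]
  ]
}}

```text
t: 5.6
eef_pos: [0.4984, 0.0211, 0.1268]
tool_rot: [-0.003, 1.0, 0.019, 0.001]
contact_force: [4.9, 13.7, 2.4]
gripper_width: 0.418
```

Call:
{"api": "arm_command", "payload": {
  "series": [
    [32, [0, 0.5, 0], 0],
    [32, [0, 1, 0], 0]
  ]
}}

```text
t: 5.85
eef_pos: [0.4984, 0.0209, 0.1268]
tool_rot: [-0.003, 1.0, 0.019, 0.001]
contact_force: [4.3, 15.0, 2.0]
gripper_width: 0.417
```

Call:
{"api": "arm_command", "payload": {
  "series": [
    [32, [0, 0.5, 0], 0],
    [32, [0, 1, 0], 0]
  ]
}}

```text
t: 6.1
eef_pos: [0.4985, 0.0187, 0.1268]
tool_rot: [-0.003, 1.0, 0.019, 0.001]
contact_force: [4.9, 8.2, 3.8]
gripper_width: 0.417
```

Call:
{"api": "arm_command", "payload": {
  "series": [
    [32, [0, 1, 0], 0],
    [32, [0, 2, 0], 0]
  ]
}}

```text
t: 6.35
eef_pos: [0.4986, 0.0148, 0.1267]
tool_rot: [-0.001, 1.0, 0.019, 0.001]
contact_force: [5.2, 5.0, 4.2]
gripper_width: 0.416
```

Call:
{"api": "arm_command", "payload": {
  "series": [
    [32, [0, 2, 0], 0],
    [32, [0, 4, 0], 0],
    [32, [0, 6, 0], 0],
    [32, [0, 8, 0], 0],
    [32, [0, 10, 0], 0],
    [32, [0, 12, 0], 0],
    [32, [0, 14, 0], 0],
    [32, [0, 16, 0], 0]
  ]
}}

```text
t: 7.35
eef_pos: [0.4993, -0.0012, 0.1268]
tool_rot: [-0.002, 1.0, 0.019, 0.001]
contact_force: [4.9, 6.0, 3.8]
gripper_width: 0.422
```

```bash
python3 -c "
from h import *
goal(.4976,.025,.126)
cv2.imwrite('pics/s5.png',cv2.resize(read_camera('side')[130:300,250:400],None,fx=3.5,fy=3.5,interpolation=2))"
```

```text
t 7.35 eef [ 0.4993 -0.0012  0.1268] shift mm [ -0.7 -26.2   0.8] roll -0.0008 F [4.9 6.  3.8] w 35.9 tilt [ 0.0018  0.0031 -1.    ]
```

View pics/s5.png

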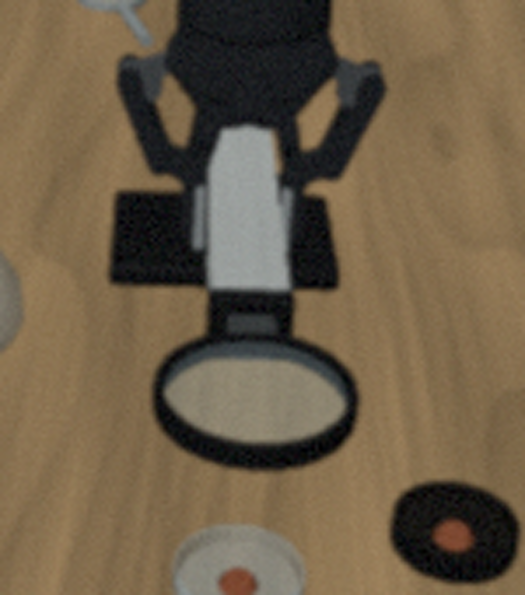

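Call:
{"api": "arm_command", "payload": {
  "series": [
    [32, [0, 2, 0], 0],
    [32, [0, 4, 0], 0],
    [32, [0, 6, 0], 0],
    [32, [0, 8, 0], 0]
  ]
}}

```text
t: 7.9
eef_pos: [0.4996, -0.0091, 0.1268]
tool_rot: [-0.002, 1.0, 0.019, 0.001]
contact_force: [5.3, 6.5, 4.0]
gripper_width: 0.415
```

Call:
{"api": "arm_command", "payload": {
  "series": [
    [32, [0, 0.8, 0], 0],
    [32, [0, 1.6, 0], 0],
    [32, [0, 2.4, 0], 0],
    [32, [0, 3, 0], 0]
  ]
}}

```text
t: 8.4
eef_pos: [0.4997, -0.0123, 0.1267]
tool_rot: [-0.001, 1.0, 0.018, 0.001]
contact_force: [4.3, 5.7, 4.4]
gripper_width: 0.412
```

Call:
{"api": "arm_command", "payload": {
  "series": [
    [32, [0, 0.5, 0], 0],
    [32, [0, 1, 0], 0],
    [32, [0, 1.5, 0], 0],
    [32, [0, 2, 0], 0]
  ]
}}

```text
t: 8.9
eef_pos: [0.4998, -0.0142, 0.1267]
tool_rot: [-0.001, 1.0, 0.019, 0.001]
contact_force: [5.2, 5.4, 3.2]
gripper_width: 0.418
```

Call:
{"api": "arm_command", "payload": {
  "series": [
    [32, [0, 0.5, 0], 0],
    [32, [0, 1, 0], 0],
    [32, [0, 1.5, 0], 0],
    [32, [0, 2, 0], 0]
  ]
}}

```text
t: 9.4
eef_pos: [0.4998, -0.0163, 0.1267]
tool_rot: [-0.001, 1.0, 0.018, 0.001]
contact_force: [4.9, 5.3, 3.9]
gripper_width: 0.416
```

Call:
{"api": "arm_command", "payload": {
  "series": [
    [32, [0, 0.5, 0], 0],
    [32, [0, 1, 0], 0],
    [32, [0, 1.5, 0], 0],
    [32, [0, 2, 0], 0]
  ]
}}

```text
t: 9.9
eef_pos: [0.4999, -0.0182, 0.1267]
tool_rot: [-0.001, 1.0, 0.019, 0.001]
contact_force: [4.7, 6.3, 3.9]
gripper_width: 0.418
```

Call:
{"api": "arm_command", "payload": {
  "series": [
    [32, [0, 0.5, 0], 0],
    [32, [0, 1, 0], 0],
    [32, [0, 1.5, 0], 0],
    [32, [0, 2, 0], 0]
  ]
}}

```text
t: 10.4
eef_pos: [0.5, -0.0202, 0.1267]
tool_rot: [-0.001, 1.0, 0.019, 0.001]
contact_force: [5.1, 6.4, 3.9]
gripper_width: 0.416
```

Call:
{"api": "arm_command", "payload": {
  "series": [
    [32, [0, 0.5, 0], 0],
    [32, [0, 1, 0], 0],
    [32, [0, 1.5, 0], 0],
    [32, [0, 2, 0], 0]
  ]
}}

```text
t: 10.9
eef_pos: [0.5001, -0.0222, 0.1268]
tool_rot: [-0.001, 1.0, 0.019, 0.001]
contact_force: [5.3, 5.2, 4.3]
gripper_width: 0.416
```

Call:
{"api": "arm_command", "payload": {
  "series": [
    [32, [0, 0.5, 0], 0],
    [32, [0, 1, 0], 0],
    [32, [0, 1.5, 0], 0],
    [32, [0, 2, 0], 0]
  ]
}}

```text
t: 11.4
eef_pos: [0.5002, -0.0242, 0.1268]
tool_rot: [-0.001, 1.0, 0.019, 0.001]
contact_force: [4.8, 5.8, 4.8]
gripper_width: 0.411
```

Still sliding at about 49.5 mm of travel; a picture confirms whether the tube follows the gripper.

```bash
python3 -c "
from h import *
cv2.imwrite('pics/s6.png',cv2.resize(read_camera('side')[130:300,250:400],None,fx=3.5,fy=3.5,interpolation=2))
cv2.imwrite('pics/t6.png',cv2.resize(read_camera('top')[190:310,140:370],None,fx=3.4,fy=3.4,interpolation=2))"
```

```text
(no output)
```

View pics/s6.png

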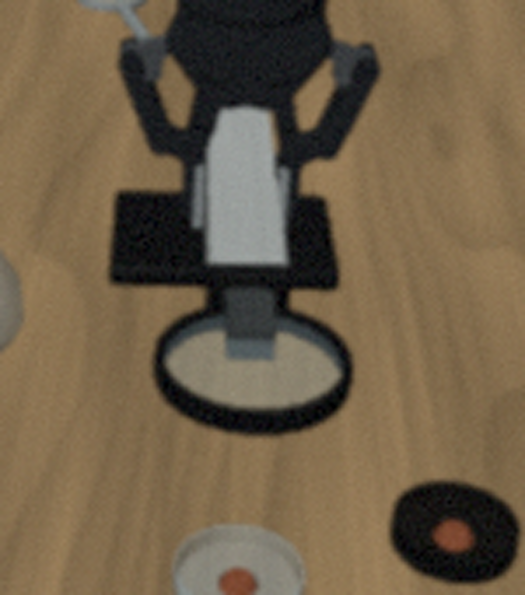

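View pics/t6.png

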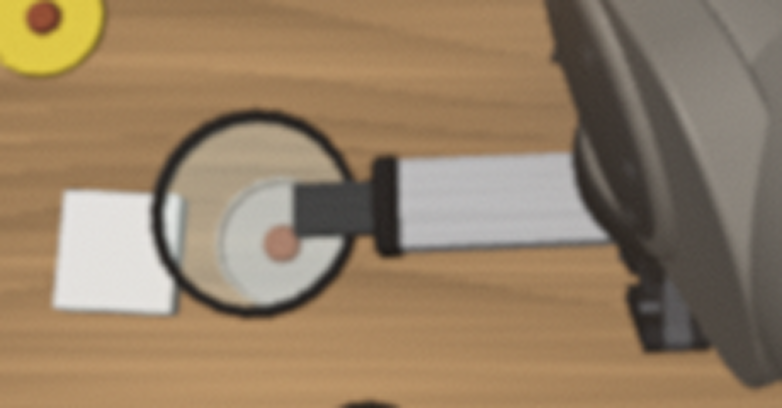

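```bash
python3 -c "
from h import *
print(plane('top',(180.6,254.1),.13),plane('top',(214.7,252.9),.13),plane('top',(222.6,261.5),.003))"
```

```text
[0.49101623 0.18817553 0.13      ] [0.49285486 0.13931185 0.13      ] [0.49298336 0.14271396 0.003     ]
```

Call:
{"api": "arm_command", "payload": {
  "series": [
    [32, [0, 0.5, 0], 0],
    [32, [0, 1, 0], 0],
    [32, [0, 1.5, 0], 0],
    [32, [0, 2, 0], 0]
  ]
}}

```text
t: 12.0
eef_pos: [0.5003, -0.0267, 0.1267]
tool_rot: [-0.001, 1.0, 0.018, 0.001]
contact_force: [4.8, 3.0, 4.1]
gripper_width: 0.418
```

Call:
{"api": "arm_command", "payload": {
  "series": [
    [32, [0, 0.5, 0], 0],
    [32, [0, 1, 0], 0]
  ]
}}

```text
t: 12.25
eef_pos: [0.5003, -0.0283, 0.1267]
tool_rot: [-0.001, 1.0, 0.018, 0.001]
contact_force: [4.5, 1.7, 4.8]
gripper_width: 0.417
```

Call:
{"api": "arm_command", "payload": {
  "series": [
    [32, [0, 0.5, 0], 0],
    [32, [0, 1, 0], 0]
  ]
}}

```text
t: 12.5
eef_pos: [0.5004, -0.0301, 0.1267]
tool_rot: [-0.0, 1.0, 0.018, 0.001]
contact_force: [5.2, 0.2, 5.0]
gripper_width: 0.415
```

Call:
{"api": "arm_command", "payload": {
  "series": [
    [32, [0, 0.5, 0], 0],
    [32, [0, 0.5, 0], 0]
  ]
}}

```text
t: 12.75
eef_pos: [0.5005, -0.0313, 0.1267]
tool_rot: [0.0, 1.0, 0.018, 0.001]
contact_force: [5.2, -1.7, 5.6]
gripper_width: 0.416
```

```bash
python3 -c "
from h import *
print(status.get_obs()['contact_force'])
cv2.imwrite('pics/s7.png',cv2.resize(read_camera('side')[160:250,270:370],None,fx=6,fy=6,interpolation=2))"
```

```text
[ 5.20291033 -1.65016616  5.57730159]
```

View pics/s7.png

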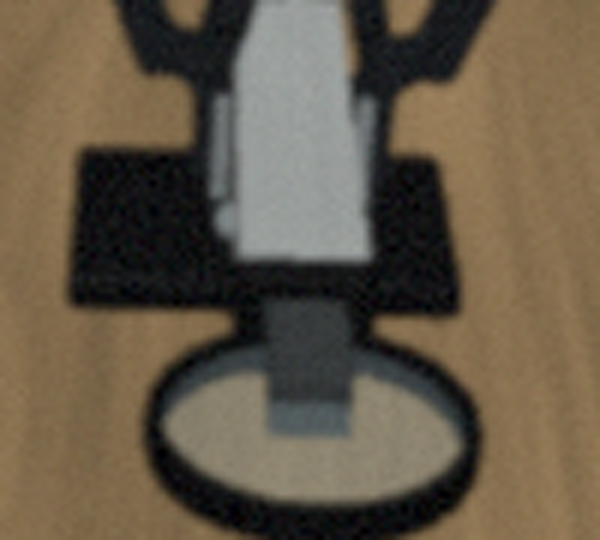

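Call:
{"api": "arm_command", "payload": {
  "series": [
    [85, [0, 0, 0], 0],
    [85, [0, 0, 0], 0],
    [85, [0, 0, 0], 0],
    [85, [0, 0, 0], 0],
    [85, [0, 0, 0], 0],
    [85, [0, 0, 0], 0]
  ]
}}

```text
t: 13.55
eef_pos: [0.4995, -0.0313, 0.1263]
tool_rot: [0.0, 1.0, 0.017, -0.0]
contact_force: [0.2, -0.1, -0.3]
gripper_width: 0.994
```

```bash
python3 -c "
from h import *
goal(.5,-.033,.126)
cv2.imwrite('pics/s8.png',cv2.resize(read_camera('side')[160:250,270:370],None,fx=6,fy=6,interpolation=2))"
```

```text
t 13.55 eef [ 0.4995 -0.0313  0.1263] shift mm [0.4 1.7 0.3] roll -0.0031 F [ 0.2 -0.1 -0.3] w 84.5 tilt [-0. -0. -1.]
```

View pics/s8.png

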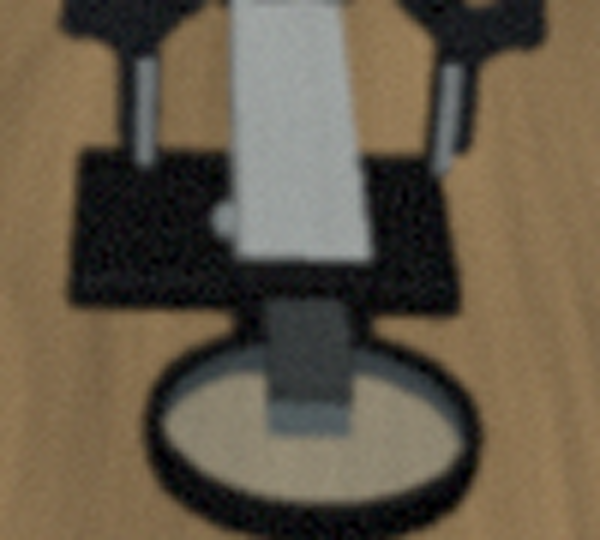

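Released, and the button stands out. Now I raise the hand and measure.

Call:
{"api": "arm_command", "payload": {
  "series": [
    [85, [0, 0, -20], 0],
    [85, [0, 0, -60], 0],
    [85, [0, 0, -100], 0],
    [85, [0, 40, -120], 0],
    [85, [0, 90, -120], 0],
    [85, [0, 140, -120], 0],
    [85, [0, 190, -120], 0],
    [85, [0, 190, -120], 0]
  ]
}}

```text
t: 14.6
eef_pos: [0.5052, -0.2262, 0.2458]
tool_rot: [0.001, 1.0, 0.014, -0.0]
contact_force: [0.2, -0.0, -0.7]
gripper_width: 0.992
```

```bash
python3 -c "
from h import *
goal(.5,-.033,.126)
cv2.imwrite('pics/s9.png',cv2.resize(read_camera('side')[150:320,260:380],None,fx=3.5,fy=3.5,interpolation=2))
cv2.imwrite('pics/t9.png',cv2.resize(read_camera('top')[190:310,140:370],None,fx=3.4,fy=3.4,interpolation=2))"
```

```text
t 14.6 eef [ 0.5052 -0.2262  0.2458] shift mm [   0.2 -193.4  119.6] roll -0.0107 F [ 0.2 -0.  -0.7] w 84.3 tilt [-8.0e-04 -1.3e-03 -1.0e+00]
```

View pics/t9.png

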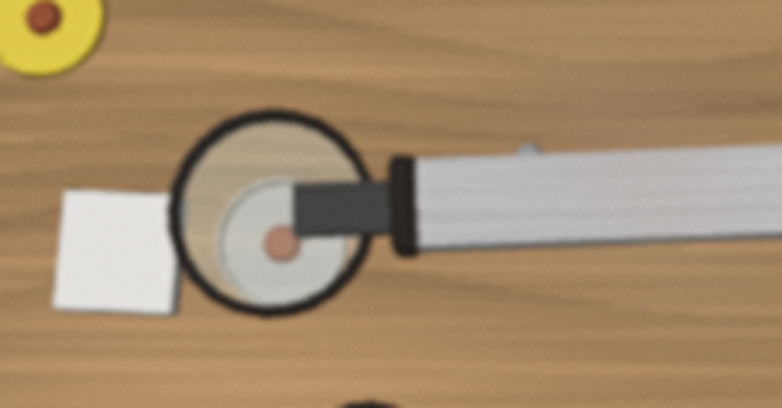

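View pics/s9.png

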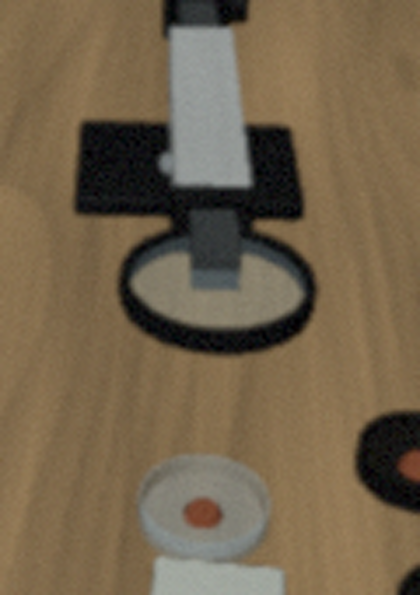

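```bash
python3 -c "
from h import *
s=lambda x,y:(260+x/3.5,150+y/3.5)
t=lambda x,y:(140+x/3.4,190+y/3.4)
l,e=tri(s(217.5,286),t(272,213));print('lens',l,e)
d,e=tri(s(203,513),t(281,243));print('dish',d,e, np.hypot(*(l-d)[:2]))
print('btn',*tri(s(159,162),t(528,142)))
print(status.get_obs()['joint_vel'].round(3))
"
```

```text
lens [0.49333805 0.13197076 0.12806866] [-0.1 -0.  -0.   0.1]
dish [0.49303413 0.14277096 0.00194034] [-0.1 -0.  -0.   0.1] 0.010804468556278665
btn [0.52349154 0.02364911 0.12892675] [-0.3 -0.1 -0.   0.3]
[-0.023 -0.009 -0.029  0.01  -0.004  0.    -0.002]
```

Lens to dish is 11 mm, and the button is at its original standing position (fully out). I'm handing in.

```bash
python3 -c "
from station import bot
print(bot.hand_in())"
```

```text
the job is handed in; nothing more can be done
None
```

I gripped the tube over the button, which pressed it flush. I then slid the tube towards the dish until the button sprang out of the next hole, let go, and backed the arm clear. I handed the job in at about 14.6 s; hand-in gives no verdict.

- **Slide:** The tube moved about 56–57 mm. The push along it peaked at about 15 N while the button wedged under the wall, then ran at about 5–6 N. It fell through zero as the button came out, and I stopped there. I felt no hard stop and made no locking test push, so the latch is judged from this force drop and the pictures.
- **Final check, both cameras:** The lens is about 11 mm from the dish centre, inside the 18 mm limit. The button tip is back to within about 1 mm of where it stood before pressing, so it is fully out.
- **Dish:** It looks unmoved. The first single-view estimate was about 1–3 mm off the later ones, which is measurement spread.
- **White box, flask and wash bottle:** I did not re-measure these at the end. The arm did not touch them as far as I could see.
- **Robot:** It was clear of everything, with the wrist force under 1 N.

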